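Lock a grooved rail in its cam clamp and stand the depth gauge across the groove

ROBOT

A 6-joint arm with a two-finger parallel gripper is mounted at the origin on the work surface; the furniture and walls round the work are solid. World frame = base frame: x ahead of the robot, y to its left, z up, the work surface at z = 0. Lengths are in m, angles in rad, forces in N, time in s.
With the tool pointing down it reaches from about 0.35 to 0.975 m from the base axis. Payload 7.1 kg.
Tool frame: the origin (TCP) lies at the very end of the fingers, on their centre line; the grasp point (between the pads) lies 19 mm behind it; x points along the fingers, y is the direction in which the jaws open and shut, and the axes are right-handed (so a half turn about x gives the same grasp; the last joint's range is limited). The gripper opens to 88 mm and grips with 3 to 60 N. Pads are 20 mm wide; open, the fingers measure 115 mm over their backs; the gripper's body (75 mm by 178 mm) begins 61 mm behind the grasp point.
Start: joints at [-1.294, 0.423, 1.63, -0, 1.089, -0.019], TCP at [0.182, -0.598, 0.195] pointing down, gripper open.
Joint ranges: [-3, 3], [-0.9, 2.11], [0.09, 2.58], [-1.31, 4.45], [0.11, 2.69], [-2.54, 2.54]. Speed limits (rad/s): [2.39, 2.39, 3.01, 3.14, 3.14, 3.14].

INTERFACE

Orientations are given as a unit quaternion [w, x, y, z].
In Python, from plant import robot, vision gives the robot as it stands. The module is installed in compiled form; this text tells all that it offers.
- The arm moves only by the shell command python3 -m pendant 'ROWS' [FORCE]. ROWS is text: rows parted by semicolons, each of 5 numbers parted by spaces: the shift along the tool's x, y, z in mm, then the turn about the tool's x in rad, then the closure in counts, from 0 (fully open) to 255 (shut). In form: x y z roll jaw; .... A call has 1 to 12 rows; each row is the pose to reach, as a shift and turn from the pose commanded when the call began, along the tool's axes at that moment; what a row does not reach only later rows make up. A row lasts 1/10 s, in which the tool goes at most 50 mm and 8.59 degrees, less where a joint would pass 70% of its speed; a pose out of reach is approached as far as the arm can. A call with a gripper value outside its range is refused whole. The fingers move at their own pace and stop on an object; FORCE is the grip in N (left out, the last holds). Time passes only in rows, so rows that repeat a pose let the fingers close. It gives the time, the measured TCP pose, the force and the opening at its end, in the units of the state.
- robot.get_obs(): the state, without advancing time (a new reading comes with each control period).
- vision.capture(name): name is "scene" or "top"; returns a dict with "img" (384x512x3 uint8, blue, green, red), "z_map" (384x512 float32, m along the optical axis (not along the pixel's ray), 0 where there is no reading), "intrinsics" (3x3 intrinsics, pixels), "eye" and "orientation" of the camera in the world. Camera axes: x right, y up, looking along -z (the intrinsics and any distortion apply to the point x, -y, -z); pixel columns grow to the right and rows downward; lengths in m; the calibration is good to about 2 mm. A picture is of the moment at which its call begins.
- robot.job_done(): hands the job in, once; it reports no verdict.
The state is a dict: "time": time; "q": joint angles; "dq": joint speeds; "joint_torque": joint torques, N m; "tool_pos": TCP position; "orientation": TCP orientation; "wrist_force": force on the tool from outside, world axes, zero at the start; "moment": the same for the moment, N m; "grip_width": finger opening in m.
Only numpy, scipy, OpenCV 4.12 (cv2) and the standard library are available. Lean on these libraries where they do the work, as an engineer would, in place of code of your own. Each camera call takes 0.05 s, during which the arm holds its last target. There are 200 camera calls.

TASK

The grooved aluminium rail lies loose in the clamping fixture: push the red lever through its quarter turn to the end stop, so that the jaw locks the rail against the fence. Then pick up the depth gauge and lower it gently, upright and squarely across the groove, so that its sprung probe goes down into the groove and rests on its floor while the foot sits flat on top of the rail; leave it standing there showing the depth. Keep to this order and leave everything else on the desk where it is.

Things in the scene. Friction and masses are not known exactly. Their poses are not given: they have to be found in the camera images.
- fixture: Grey clamp fixture, fixed, plate 196x156x12 mm. Origin: on the desk, below the middle of the locked rail. x along the groove, away from the robot at yaw 0; z up. At -y a dark fence (face at y = -25 mm, top 40 mm above the desk), at +y the steel jaw (60 mm wide, top at 40 mm, moves 8 mm to -y) and the lever. Rail rests 15 mm above the desk. Lever's stop pin at x 66, y 54 mm, top 52 mm.
- lever_pivot (a point): Point on the lever's vertical pivot axis, fixed to the fixture at x = 0, y = +64.6, z = 50 mm of its frame; axes as the fixture's.
- lever_grip (a point): Centre of the lever's red round handle, 88 mm from the pivot axis, 50 mm above the desk. The handle is level, 19 mm thick, from 63 to 115 mm from the pivot; a 13 mm wide dark arm joins it to the pivot. Below it 28 mm are free to the base plate, 40 mm to the desk. The point's y axis points along the lever from the pivot outwards.
- clamp_lever (a joint): Lever angle, rad, clockwise seen from above. 0 = open: the lever points along the fixture's +y (away from the rail, to the robot's left). 1.571 = end stop, locked: it points along the fixture's +x, parallel to the rail. Starts between 0 and 0.35. Stiff (about 2 N at the handle, up to some 10 N as the jaw bites); stays where it is left.
- rail: Aluminium rail, loose in the fixture, 140 mm long (x), 50 mm wide (y), 36 mm high, about 0.55 kg. Origin: centre of its underside. It starts 2.5 to 4 mm away from the fence; the jaw pushes it against the fence. Locked, its origin is at y = 0 in the fixture's frame and its top is 51 mm above the desk.
- groove (a point): Middle of the mouth of the groove, on the rail's centre line, level with the rail's top face (36 mm above its underside). The groove runs the full length along x, is 16 mm wide and 12 mm deep, open above; on each side of it is a flat land 17 mm wide.
- gauge_center (a point): Centre of the depth gauge, 38 mm above its foot's underside. It stands upright (z up), 76 mm high, about 0.3 kg: steel foot 70 mm (y) x 22 mm (x), 10 mm high; on it a black body 40 mm (y) x 22 mm (x), 10 to 74 mm above the underside, ribbed on its two y sides for gripping; yellow and white scale on its -x face. A 5 mm probe comes out of the middle of the foot's underside.
- gauge_probe (a joint): How far the probe stands out below the foot, m: 0 flush (as it stands on the desk), 0.020 fully out (as it springs when the gauge is lifted). A weak spring (1.2 N at 0, 0.4 N fully out) pushes it out; the gauge's own weight keeps its foot down. It reads the groove's depth, 0.012, when the foot is flat on the rail and the probe on the groove's floor.
- tape: Bystander: roll of brown label tape lying flat, 66 mm across, 18 mm high; it lies left or right of the fixture, where the gauge is not. Origin: centre of its underside.
- flask: Bystander: pink bottle with steel cap, 90 mm across, 154 mm high, at the back right. Origin: centre of its underside.
- parts_case: Bystander: flat blue compartment box with clear lid, 107 x 150 x 33 mm, at the back behind the fixture. Origin: centre of its underside.

How it is judged:
On the way, in this order (a step that is already met when the one before it is completed fails the run):
1. the lever is at its end stop and the rail is locked against the fence, the gauge not yet on the rail (value of joint clamp_lever above 1.48 rad and y of rail in the frame of fixture below 0.0015 m), for 0.2 s.
2. the gauge stands flat across the groove with its probe on the groove's floor (value of joint gauge_probe between 0.0105 and 0.0135 m and z of gauge_center in the frame of groove below 0.0395 m and angle between gauge_center's own z axis and vertical below 0.06 rad), for 0.2 s.
At the end, for the whole second after the job is handed in: Lever within 0.09 rad of its end stop; rail within 1.5 mm of the fence; gauge left standing on the rail, foot flat (centre 36.5 to 39.5 mm above the rail's top, tilt under 0.06 rad), within 20 degrees of square across the groove, probe out 10.5 to 13.5 mm on its floor (all of step 1 and all of step 2 and z of gauge_center in the frame of groove above 0.0365 m and angle between the y axis of gauge_center and the y axis of rail, either way round below 0.35 rad); the robot touches nothing.
It fails at once if the gauge is knocked or laid over (tilted by more than 45 degrees) (angle between gauge_center's own z axis and vertical above 0.785 rad).
It fails at once if a bystander (tape, bottle, compartment box) is moved by more than 30 mm (distance of any of tape, flask, parts_case from where it was at the start of the episode above 0.03 m).
It fails at once if the gauge is dropped or rammed on to the rail (more than 60 N between them) (contact force between gauge and rail above 60 N).
It also fails if it takes over 58 s, if anything falls off the work surface, if the arm or the gripper's body presses on something with over 40 N, if the wrist force passes 120 N, or if a joint passes its speed limit or range.

## Working session

There is one attempt and no reset: what is moved stays moved. The work goes in short steps, Python scripts to look and compute and a shell command to move; the robot and the scene stay as the last step left them, time stands still between calls to the robot, and variables do not carry over. Pictures are saved under pics/ and viewed, about 8 in all and at most 12, crops included, and the job is handed in when it is done.

```bash
mkdir -p pics
cat > h.py <<'E'
import numpy as np, cv2
from scipy.spatial.transform import Rotation as R
from plant import robot, vision
def rot(q): return R.from_quat([q[1],q[2],q[3],q[0]]).as_matrix()
def cap(n):
    c=vision.capture(n); o=np.array(c["orientation"])
    c["R"]=o if o.shape==(3,3) else rot(o); c["K"]=np.array(c["intrinsics"]); c["eye"]=np.array(c["eye"]); return c
def ray(c,u,v):
    K=c["K"]; d=np.stack([(np.asarray(u)-K[0,2])/K[0,0],-(np.asarray(v)-K[1,2])/K[1,1],-np.ones_like(np.asarray(u,float))],-1); return d@c["R"].T
def onplane(c,u,v,z):
    d=ray(c,u,v); return c["eye"]+d*((z-c["eye"][2])/d[...,2])[...,None]
def cloud(c):
    v,u=np.mgrid[:384,:512]; return c["eye"]+ray(c,u,v)*c["z_map"][...,None]
def proj(c,p):
    q=(np.asarray(p)-c["eye"])@c["R"]; K=c["K"]; return K[0,0]*q[...,0]/-q[...,2]+K[0,2],K[1,1]*-q[...,1]/-q[...,2]+K[1,2]
E
python3 - <<'E'
from h import *
o=robot.get_obs(); print({k:np.round(v,3) for k,v in o.items()}); print(rot(o["orientation"]).round(3))
for n in("scene","top"):
    c=cap(n); print(n,c.keys(),c["eye"],c["R"].round(3),c["K"]); cv2.imwrite(f"pics/{n}0.png",c["img"])
E
```

```text
{'time': np.float64(0.0), 'q': array([-1.294,  0.424,  1.631, -0.   ,  1.089, -0.019]), 'dq': array([-0.   , -0.001, -0.001,  0.   , -0.001,  0.   ]), 'joint_torque': array([-2.0000e-03, -5.4464e+01, -2.7366e+01,  6.4000e-02,  2.3000e-02,
       -0.0000e+00]), 'tool_pos': array([ 0.182, -0.597,  0.194]), 'orientation': array([-0.104, -0.699, -0.105,  0.699]), 'wrist_force': array([-0.228,  0.189, -0.137]), 'moment': array([ 0.007, -0.006, -0.007]), 'grip_width': np.float64(0.088)}
[[-0.     0.292 -0.957]
 [ 0.001 -0.957 -0.292]
 [-1.    -0.002 -0.   ]]
scene dict_keys(['img', 'z_map', 'intrinsics', 'eye', 'orientation', 'R', 'K']) [-0.3985539   0.84674991  0.70601766] [[-0.664  0.317 -0.678]
 [-0.748 -0.3    0.592]
 [-0.015  0.9    0.436]] [[439.02199983   0.         247.19467939]
 [  0.         439.02199983 188.67242829]
 [  0.           0.           1.        ]]
top dict_keys(['img', 'z_map', 'intrinsics', 'eye', 'orientation', 'R', 'K']) [ 0.4379784  -0.04703517  1.2826848 ] [[-0.014  0.991 -0.132]
 [-1.    -0.016 -0.014]
 [-0.016  0.132  0.991]] [[426.67787078   0.         256.78679706]
 [  0.         426.67787078 192.39642339]
 [  0.           0.           1.        ]]
```

View pics/scene0.png

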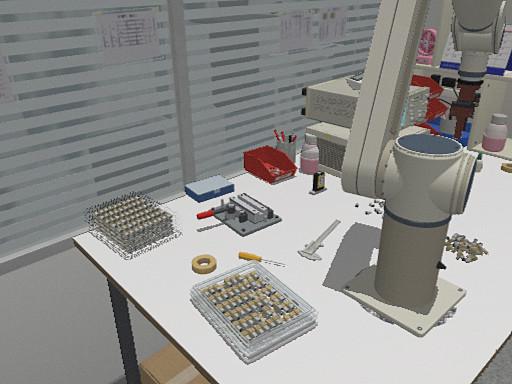

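View pics/top0.png

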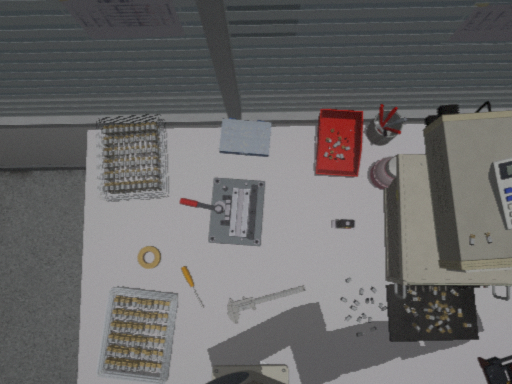

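The top view shows the fixture around (237,211) and the red handle at (190,202). The gauge is at (343,224), the tape at (149,257), and the box and bottle are behind. Next I'll measure these.

```bash
cat > m.py <<'E'
from h import *
def red(c,box=(170,190,225,215),z=0.05):
    x0,y0,x1,y1=box; hsv=cv2.cvtColor(c["img"],cv2.COLOR_BGR2HSV)
    m=((hsv[...,0]<8)|(hsv[...,0]>172))&(hsv[...,1]>150)&(hsv[...,2]>60); k=np.zeros_like(m); k[y0:y1,x0:x1]=m[y0:y1,x0:x1]
    v,u=np.nonzero(k); return onplane(c,u.astype(float),v.astype(float),z)
E
python3 - <<'E'
from m import *
c=cap("top"); P=cloud(c)
p=red(c); print("red",len(p),p.mean(0).round(4),p.min(0),p.max(0))
# plate: depth mask height 6..20mm, near fixture
def rect(m,name):
    n,l,s,_=cv2.connectedComponentsWithStats(m.astype(np.uint8)); 
    i=1+np.argmax(s[1:,4]); q=P[l==i]; r=cv2.minAreaRect((q[:,:2]*1000).astype(np.float32)); print(name,s[i],np.round(r[0],1),np.round(r[1],1),round(r[2],2),"z",np.percentile(q[:,2],[5,50,95]).round(4)); return l==i
v,u=np.mgrid[:384,:512]
box=lambda a,b,cc,d:(u>a)&(u<cc)&(v>b)&(v<d)
rect(box(200,170,275,255)&(P[...,2]>.006),"fixture all>6")
g=rect(box(315,205,370,245)&(P[...,2]>.004),"gauge")
rect(box(315,205,370,245)&(P[...,2]>.06),"gauge body top")
rect(box(205,170,275,255)&(P[...,2]>.045)&(P[...,2]<.058),"rail top")
for y,x in((211,230),(211,240),(211,254),(211,260),(224,343),(224,335),(224,350),(224,354)): print(x,y,P[y,x].round(4))
big=cv2.resize(c["img"][165:260,170:370],None,fx=4,fy=4,interpolation=cv2.INTER_CUBIC); cv2.imwrite("pics/topcrop.png",big)
s=cap("scene"); b2=cv2.resize(s["img"][160:250,180:340],None,fx=5,fy=5,interpolation=cv2.INTER_CUBIC); cv2.imwrite("pics/scenecrop.png",b2)
E
```

```text
red 68 [0.5774 0.1699 0.05  ] [0.56833486 0.14781094 0.05      ] [0.58655935 0.19174487 0.05      ]
fixture all>6 [ 201  178   64   68 3429] [546.5  41.9] [182.6 213.3] 88.77 z [0.009  0.0175 0.0543]
gauge [330 217  26  13 209] [ 488.7 -180.4] [ 42.2 282.3] 12.32 z [0.007  0.0701 0.0777]
gauge body top [339 219  15   9 119] [ 508.1 -281.6] [37.6 22.4] 87.21 z [0.0642 0.0742 0.0782]
rail top [229 188  10  48 290] [548.1  38.4] [ 19.4 138. ] 85.3 z [0.0476 0.051  0.0551]
230 211 [0.553  0.0521 0.0085]
240 211 [0.5496 0.0203 0.0415]
254 211 [ 0.5492 -0.0206  0.0394]
260 211 [ 0.5514 -0.0379  0.0115]
343 224 [ 0.5054 -0.2717  0.0751]
335 224 [ 0.5095 -0.2605  0.0081]
350 224 [ 0.5051 -0.2914  0.075 ]
354 224 [ 0.5087 -0.3169  0.0074]
```

View pics/topcrop.png

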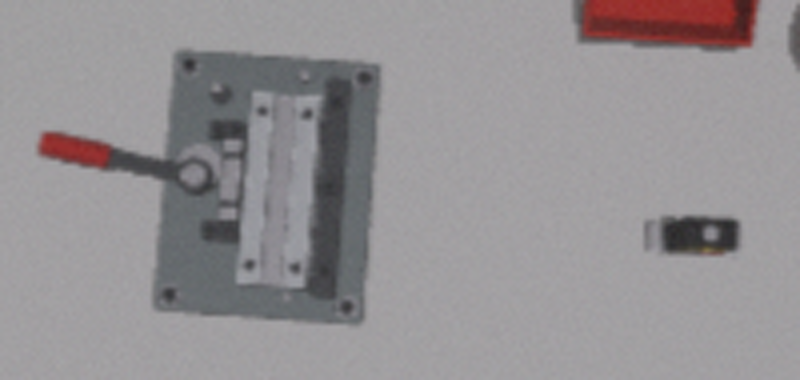

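The crop shows the plate corners, pivot hub (195,174), stop pin (220,93) and rail ends clearly. I'll convert them to world coordinates.

Run:
```python
from m import *
c=cap("top")
def pt(x,y,z): return onplane(c,(np.array([x])+.5)/4-.5+170,(np.array([y])+.5)/4-.5+165,z)[0]
for n,x,y,z in[("TL",178,52,.012),("BL",153,308,.012),("BR",360,323,.012),("TR",380,66,.012),("pivot",195,174,.056),("pin",220,92,.052),("railTL",252,92,.051),("railTR",320,96,.051),("railBR",305,288,.051),("railBL",237,283,.051),("gaugeFL",664,218,.074),("gFR",738,218,.074),("gBR",738,251,.074),("gBL",664,251,.074),("handle end",42,146,.05),("handle in",108,155,.05)]: print(n,(pt(x,y,z)*1000).round(1))
yaw=[np.degrees(np.arctan2(*(pt(*a)-pt(*b))[[1,0]])) for a,b in[((178,52,.012),(153,308,.012)),((380,66,.012),(360,323,.012)),((252,92,.051),(237,283,.051)),((320,96,.051),(305,288,.051))]]; print("yaw",np.round(yaw,2))
P=cloud(c); m=np.zeros((384,512),bool); m[214:235,325:360]=1; m&=(P[...,2]>.071)&(P[...,2]<.08)
q=P[m]; print("gauge body", q.mean(0), cv2.minAreaRect((q[:,:2]*1000).astype(np.float32)))
```

```text
TL [654.7  99.3  12. ]
BL [462.6 118.   12. ]
BR [449.5 -35.3  12. ]
TR [641.4 -53.2  12. ]
pivot [557.6  82.   56. ]
pin [617.7  64.   52. ]
railTL [617.5  40.7  51. ]
railTR [613.8  -8.9  51. ]
railBR [474.6   3.5  51. ]
railBL [478.9  52.4  51. ]
gaugeFL [ 519.5 -251.7   74. ]
gFR [ 518.7 -303.8   74. ]
gBR [ 495.5 -302.8   74. ]
gBL [ 496.3 -250.8   74. ]
handle end [580.4 194.2  50. ]
handle in [573. 146.  50.]
yaw [-5.55 -5.32 -4.81 -5.09]
gauge body [ 0.50821924 -0.28177762  0.07475878] ((507.9537658691406, -281.9031066894531), (37.1926155090332, 22.42610740661621), 86.21651458740234)
```

View pics/scenecrop.png

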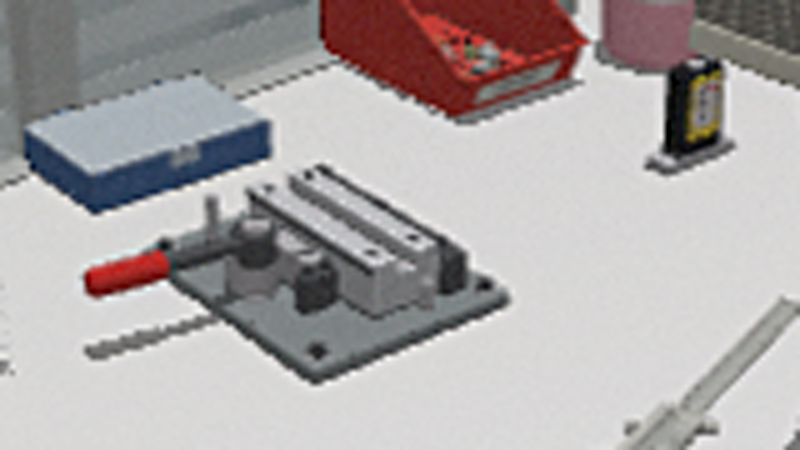

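Fixture frame: origin ≈ (547, 17.5) mm, yaw ≈ -5.2°. The handle, rail and pin all agree within a few mm. The gauge is at ≈ (508, -280) with yaw ≈ 0 to -3°. I'll travel to behind the handle with the jaws closed and tool y along the fixture's -y.

```bash
python3 -m pendant '0 -630 -563 0.387 255;0 -630 -563 0.387 255;0 -630 -563 0.387 255;0 -630 -563 0.387 255;0 -630 -563 0.387 255;0 -630 -563 0.387 255;0 -630 -563 0.387 255;0 -630 -563 0.387 255;0 -630 -563 0.387 255;0 -630 -563 0.387 255;0 -630 -563 0.387 255;0 -630 -563 0.387 255' 30
python3 - <<'E'
from h import *
o=robot.get_obs(); print(o["tool_pos"],rot(o["orientation"]).round(3),o["q"].round(2))
E
```

```text
time: 1.45
tool_pos: [0.4348, -0.0513, 0.1954]
orientation: [-0.032, 0.707, -0.032, -0.706]
wrist_force: [1.1, -1.0, 0.1]
grip_width: 0.0002
[ 0.4348078  -0.05130999  0.19538882] [[ 0.001 -0.091 -0.996]
 [-0.    -0.996  0.091]
 [-1.     0.    -0.001]] [-0.14  0.14  2.03 -0.    0.97  1.52]
```

```bash
python3 -m pendant '0 -228 -81 0 255;0 -228 -81 0 255;0 -228 -81 0 255;0 -228 -81 0 255;0 -228 -81 0 255;0 -228 -81 0 255;50 -228 -81 0 255;90 -228 -81 0 255;90 -228 -81 0 255'
python3 - <<'E'
from m import *
o=robot.get_obs(); print(o["tool_pos"],o["q"].round(2))
c=cap("top"); s=cap("scene")
cv2.imwrite("pics/a.png",np.vstack([cv2.resize(c["img"][165:265,150:290],(800,571))])); 
cv2.imwrite("pics/b.png",cv2.resize(s["img"][150:250,160:320],(800,500)))
E
```

```text
time: 2.35
tool_pos: [0.5312, 0.1647, 0.1004]
orientation: [0.031, -0.703, 0.033, 0.71]
wrist_force: [-1.1, -0.1, -0.6]
grip_width: 0.0004
[0.53120764 0.16468061 0.1004388 ] [ 0.28  0.46  1.84 -0.    0.85  1.94]
```

View pics/b.png

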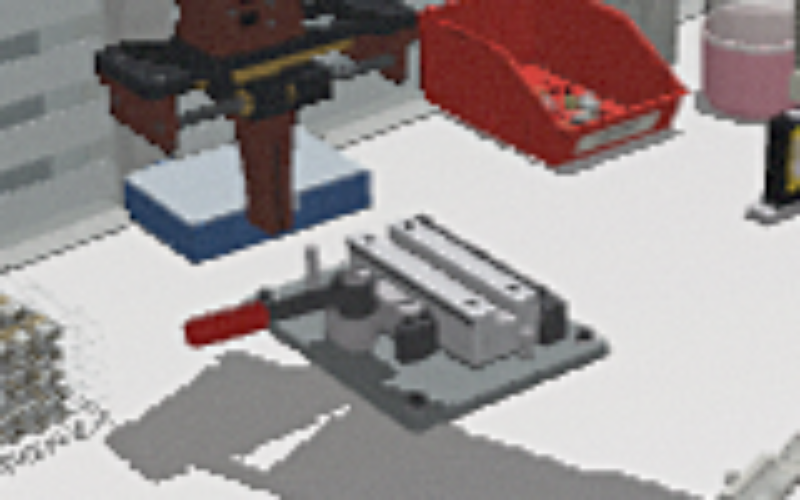

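The closed fingers hang at about z=0.10, just on the robot side of the red handle (225,325 in the crop), and the path down is free. Now descend and push along the arc to about 1.1 rad.

```bash
python3 -m pendant '35 0 0 0 255;70 0 0 0 255;70 -10 -12 0 255;70 -10 -25 0 255;70 -9 -37 0 255;70 -9 -50 0 255;70 -4 -62 0 255;70 0 -74 0 255;70 9 -85 0 255;70 17 -96 0 255;70 17 -96 0 255'
python3 - <<'E'
from m import *
c=cap("top"); cv2.imwrite("pics/c.png",cv2.resize(c["img"][160:260,170:290],(720,600)))
o=robot.get_obs(); print(o["tool_pos"],o["wrist_force"].round(1))
E
```

```text
time: 3.55
tool_pos: [0.6312, 0.1391, 0.0351]
orientation: [-0.033, 0.707, -0.033, -0.706]
wrist_force: [-0.3, -0.6, -0.7]
grip_width: 0.0004
[0.63012609 0.13968727 0.03486816] [ 0.3  0.8 -0.2]
```

View pics/c.png

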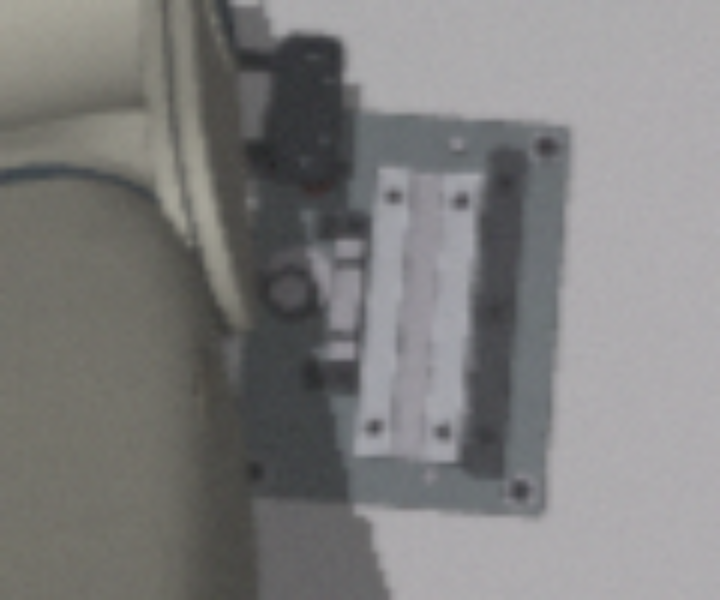

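The gripper hides the lever. A sliver of red shows at (315,185), next to the fingers, so the lever is following. Continue to about 1.5 rad.

```bash
python3 -m pendant '0 10 -5 0 255;0 21 -9 0 255;0 28 -12 0 255;0 35 -15 0 255;0 38 -16 0 255;0 40 -17 0 255;0 40 -17 0 255'
python3 - <<'E'
from m import *
s=cap("scene"); cv2.imwrite("pics/d.png",cv2.resize(s["img"][150:250,180:310],(780,600)))
o=robot.get_obs(); print(o["tool_pos"],o["wrist_force"].round(1))
E
```

```text
time: 4.3
tool_pos: [0.6431, 0.0991, 0.0351]
orientation: [-0.032, 0.706, -0.032, -0.706]
wrist_force: [0.1, -0.8, 0.1]
grip_width: 0.0003
[0.6429711  0.09932532 0.03506349] [-0.3  0.2  0.5]
```

View pics/d.png

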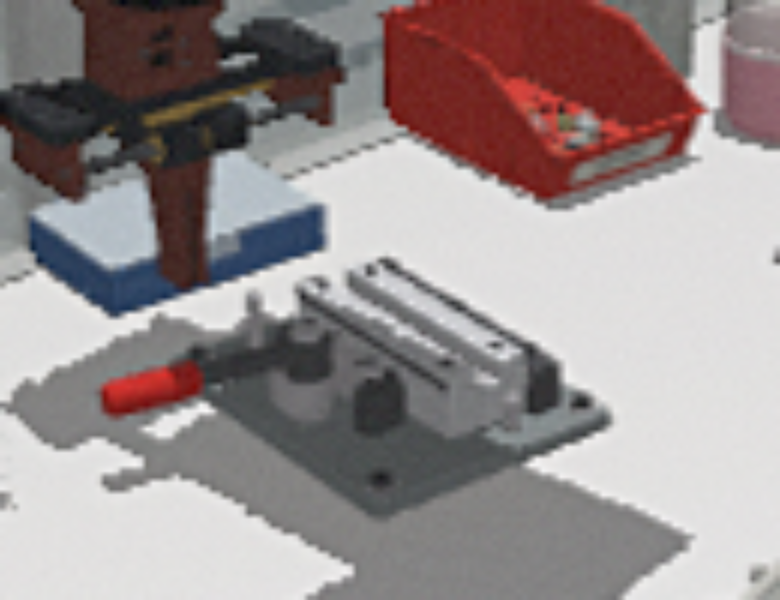

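The lever has not moved: the handle is still at full-image pixel (205,215). I'll check the camera calibration against the fingertip before moving on.

Run:
```python
from m import *
s=cap("scene"); c=cap("top")
t=robot.get_obs()["tool_pos"]
for n,p in[("tcp now",t),("tcp before",[.536,.169,.1]),("pivot",[.5535,.082,.05]),("handle",[.5774,.170,.05]),("rail c",[.546,.022,.051]),("gauge top",[.508,-.281,.074])]:
    print(n,"scene",np.round(proj(s,np.array(p)),1),"top",np.round(proj(c,np.array(p)),1))
P=cloud(s)
for u,v in((205,215),(210,196),(212,190),(232,206),(250,203),(318,177),(200,300)): print(u,v,P[v,u].round(3))
p=red(s,(190,205,220,222)); print(len(p),p.mean(0))
```

```text
tcp now scene [210.1 203.7] top [213.1 180.2]
tcp before scene [212.1 204.1] top [185.5 214.8]
pivot scene [231.5 207.4] top [218.6 209.7]
handle scene [204.5 214. ] top [188.4 202. ]
rail c scene [247.3 201.9] top [239.2 212. ]
gauge top scene [318.2 172.6] top [346.2 223.1]
205 215 [0.568 0.175 0.052]
210 196 [0.629 0.108 0.071]
212 190 [0.63  0.098 0.089]
232 206 [0.546 0.086 0.059]
250 203 [0.54  0.016 0.047]
318 177 [ 0.495 -0.266  0.066]
200 300 [0.276 0.407 0.037]
92 [0.57486558 0.17045433 0.05      ]
```

Run:
```python
from m import *
s=cap("scene"); P=cloud(s); hsv=cv2.cvtColor(s["img"],cv2.COLOR_BGR2HSV)
for v in range(186,204,1): print(v,[(u,*(P[v,u]*1000).round().astype(int),*hsv[v,u]) for u in (208,211,214)])
c=cap("top"); cv2.imwrite("pics/e.png",np.hstack([cv2.resize(s["img"][175:225,190:240],(400,400),interpolation=cv2.INTER_NEAREST),cv2.resize(c["img"][160:240,170:250],(400,400),interpolation=cv2.INTER_NEAREST)]))
```

```text
186 [(208, np.int64(631), np.int64(112), np.int64(108), np.uint8(1), np.uint8(101), np.uint8(71)), (211, np.int64(631), np.int64(101), np.int64(104), np.uint8(0), np.uint8(65), np.uint8(51)), (214, np.int64(628), np.int64(91), np.int64(102), np.uint8(144), np.uint8(10), np.uint8(124))]
187 [(208, np.int64(633), np.int64(111), np.int64(103), np.uint8(5), np.uint8(118), np.uint8(65)), (211, np.int64(629), np.int64(102), np.int64(101), np.uint8(11), np.uint8(92), np.uint8(58)), (214, np.int64(629), np.int64(90), np.int64(97), np.uint8(135), np.uint8(4), np.uint8(133))]
188 [(208, np.int64(636), np.int64(109), np.int64(98), np.uint8(7), np.uint8(109), np.uint8(70)), (211, np.int64(633), np.int64(99), np.int64(95), np.uint8(10), np.uint8(106), np.uint8(53)), (214, np.int64(626), np.int64(93), np.int64(96), np.uint8(140), np.uint8(11), np.uint8(139))]
189 [(208, np.int64(637), np.int64(109), np.int64(94), np.uint8(3), np.uint8(132), np.uint8(62)), (211, np.int64(630), np.int64(102), np.int64(94), np.uint8(0), np.uint8(90), np.uint8(54)), (214, np.int64(632), np.int64(88), np.int64(89), np.
[... 3288 characters left out ...]
int64(1), np.uint8(15), np.uint8(2), np.uint8(226)), (214, np.int64(706), np.int64(37), np.int64(-1), np.uint8(30), np.uint8(1), np.uint8(223))]
202 [(208, np.int64(708), np.int64(61), np.int64(3), np.uint8(15), np.uint8(2), np.uint8(242)), (211, np.int64(707), np.int64(49), np.int64(-1), np.uint8(0), np.uint8(1), np.uint8(231)), (214, np.int64(701), np.int64(41), np.int64(-2), np.uint8(0), np.uint8(1), np.uint8(223))]
203 [(208, np.int64(713), np.int64(58), np.int64(-4), np.uint8(0), np.uint8(3), np.uint8(150)), (211, np.int64(698), np.int64(56), np.int64(1), np.uint8(60), np.uint8(1), np.uint8(181)), (214, np.int64(689), np.int64(50), np.int64(2), np.uint8(30), np.uint8(1), np.uint8(228))]
```

View pics/e.png

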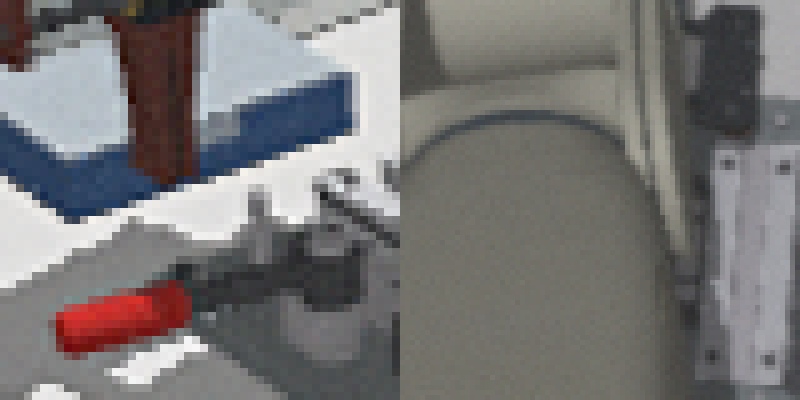

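The finger surface ends at z≈0.062, while the reported TCP z is 0.035. The closed tips therefore sit about 25–28 mm above the reported TCP, and they passed just over the handle. I'll go back up and around, then check the tip height.

```bash
python3 -m pendant '-40 0 0 0 255;-40 0 0 0 255;-40 -20 40 0 255;-40 -40 80 0 255;-40 -62 117 0 255;-40 -62 117 0 255;-10 -62 117 0 255;0 -62 117 0 255;0 -62 117 0 255;0 -62 117 0 255'
python3 - <<'E'
from m import *
o=robot.get_obs(); t=o["tool_pos"]; print(t)
s=cap("scene"); P=cloud(s); d=P-t
m=(abs(d[...,0])<.035)&(abs(d[...,1])<.035)&(P[...,2]>.02)
q=P[m]; print(len(q),np.sort(q[:,2])[:12].round(3), q[q[:,2]<.1].mean(0)); print(proj(s,t))
d=np.abs(q[:,2]); 
print(red(s,(190,205,220,222)).mean(0))
E
```

```text
time: 5.55
tool_pos: [0.5327, 0.1714, 0.0351]
orientation: [0.032, -0.706, 0.032, 0.706]
wrist_force: [0.3, 0.3, -0.5]
grip_width: 0.0004
[0.53267599 0.17138839 0.03512814]
1334 [0.042 0.046 0.047 0.047 0.048 0.048 0.048 0.048 0.051 0.052 0.052 0.054] [0.53190363 0.17293197 0.07670997]
(np.float64(213.24994054116814), np.float64(223.75224139601124))
[0.57501376 0.17693518 0.05      ]
```

Run:
```python
from m import *
t=robot.get_obs()["tool_pos"]
s=cap("scene"); P=cloud(s)
for u in (207,210,213,216,219): print(u,[tuple((P[v,u]*1000).round().astype(int).tolist()) for v in range(210,226,2)])
cv2.imwrite("pics/f.png",cv2.resize(s["img"][180:240,180:250],(700,600),interpolation=cv2.INTER_NEAREST))
```

```text
207 [(669, 95, 0), (573, 163, 56), (567, 168, 53), (568, 168, 46), (625, 128, 0), (614, 136, 0), (603, 145, 1), (591, 153, 2)]
210 [(536, 178, 83), (537, 178, 76), (537, 178, 70), (564, 159, 44), (615, 123, 2), (609, 128, -1), (597, 137, 1), (587, 145, 0)]
213 [(523, 177, 88), (521, 179, 83), (520, 179, 77), (522, 179, 69), (617, 110, -4), (603, 120, -2), (589, 131, 1), (580, 138, 0)]
216 [(523, 165, 84), (518, 170, 81), (521, 168, 72), (519, 170, 67), (604, 107, 0), (594, 115, 0), (584, 123, 0), (573, 131, 1)]
219 [(562, 125, 53), (560, 127, 48), (601, 97, 12), (590, 105, 13), (588, 107, 7), (589, 107, -1), (580, 114, -2), (566, 125, 1)]
```

View pics/f.png

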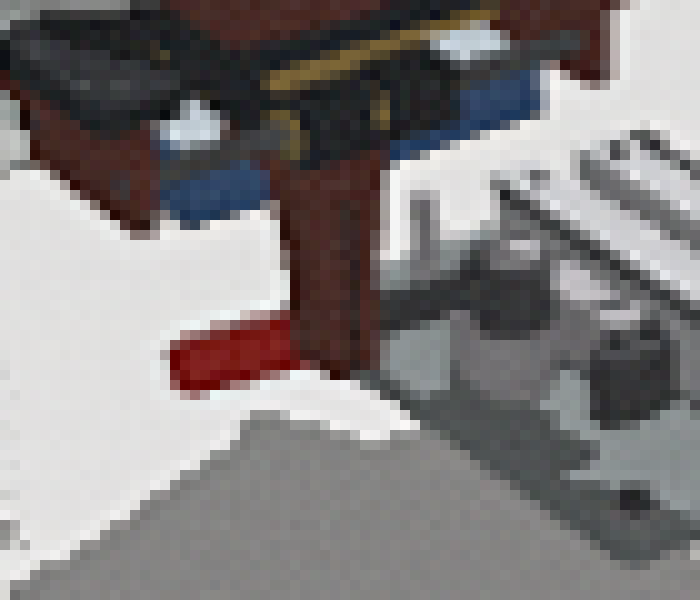

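The tip is visible at (345,375) in the crop, at z≈0.065 beside the handle and on the robot side, so the offset is about 29 mm. Lower 29 mm more, then push.

```bash
python3 -m pendant '15 0 0 0 255;29 0 0 0 255;29 0 0 0 255;29 -3 -13 0 255;29 -3 -25 0 255;29 -3 -37 0 255;29 -2 -49 0 255;29 2 -61 0 255;29 7 -73 0 255;29 15 -84 0 255;29 24 -95 0 255;29 24 -95 0 255'
python3 - <<'E'
from m import *
s=cap("scene"); cv2.imwrite("pics/g.png",cv2.resize(s["img"][160:240,180:280],(700,560)))
o=robot.get_obs(); print(o["tool_pos"],o["wrist_force"].round(1))
p=red(s,(180,170,250,225)); print(len(p), p.mean(0) if len(p) else 0)
E
```

```text
time: 6.85
tool_pos: [0.6269, 0.1376, 0.0064]
orientation: [-0.033, 0.707, -0.033, -0.705]
wrist_force: [0.8, 0.2, 0.2]
grip_width: 0.0004
[0.62614688 0.13815911 0.00635918] [-0.5  0.2 -0.4]
45 [0.6597603  0.06019631 0.05      ]
```

```bash
cat >> m.py <<'E'
def handle(c):
    P=cloud(c); h=cv2.cvtColor(c["img"],cv2.COLOR_BGR2HSV)
    m=((h[...,0]<6)|(h[...,0]>174))&(h[...,1]>190)&(h[...,2]>80)&(P[...,0]>.5)&(P[...,0]<.7)&(P[...,1]>0)&(P[...,1]<.23)&(P[...,2]>.035)&(P[...,2]<.068)
    q=P[m][:,:2]*1000-[547.5,17.5]; f=np.stack([q@[.9959,-.0906],q@[.0906,.9959]-64.6],1); return f
E
python3 - <<'E'
from m import *
for n in("scene","top"):
    f=handle(cap(n)); print(n,len(f)); 
    if len(f): print(f.mean(0).round(1),f.min(0).round(),f.max(0).round(),"th",np.arctan2(*f.mean(0)).round(2))
E
```

```text
scene 19
[60.7 41. ] [47. 31.] [69. 57.] th 0.98
top 0
```

The lever follows (≈1.0 rad seen). Continue round.

```bash
python3 -m pendant '0 10 -7 0 255;0 19 -13 0 255;0 26 -16 0 255;0 33 -19 0 255;0 37 -20 0 255;0 40 -21 0 255;0 40 -21 0 255'
python3 - <<'E'
from m import *
o=robot.get_obs(); print(o["tool_pos"],o["wrist_force"].round(1),o["moment"].round(2))
for n in("scene","top"):
    f=handle(cap(n)); print(n,len(f)); 
    if len(f): print(f.mean(0).round(1),f.min(0).round(),f.max(0).round(),"th",np.arctan2(*f.mean(0)).round(2))
E
```

```text
time: 7.7
tool_pos: [0.6421, 0.0969, 0.0061]
orientation: [-0.032, 0.707, -0.032, -0.706]
wrist_force: [0.1, 0.8, -0.6]
grip_width: 0.0005
[0.64210256 0.09688315 0.00611004] [ 0.1  0.8 -0.6] [ 0.04 -0.    0.  ]
scene 15
[72.9  7.2] [63.  2.] [82. 13.] th 1.47
top 0
```

```bash
python3 -m pendant '0 2 0 0 255;0 4 0 0 255;0 4 0 0 255'; python3 -m pendant '0 2 0 0 255;0 3 0 0 255;0 3 0 0 255'
```

```text
time: 8.1
tool_pos: [0.6422, 0.0965, 0.0063]
orientation: [-0.034, 0.707, -0.031, -0.706]
wrist_force: [1.7, 15.0, -2.4]
grip_width: 0.0001
time: 8.4
tool_pos: [0.6422, 0.0964, 0.0064]
orientation: [-0.035, 0.707, -0.03, -0.705]
wrist_force: [1.1, 27.3, -3.3]
grip_width: 0.0003
```

Run:
```python
from m import *
o=robot.get_obs(); print(o["tool_pos"],o["wrist_force"].round(1),o["moment"].round(2))
for n in("scene",):
    f=handle(cap(n)); print(n,len(f)); 
    if len(f): print(f.mean(0).round(1),f.min(0).round(),f.max(0).round(),"th",np.arctan2(*f.mean(0)).round(2))
```

```text
[0.64223251 0.09635319 0.00635392] [ 1.1 27.3 -3.3] [ 4.54 -0.2   0.04]
scene 13
[71.6  7.8] [66.  2.] [81. 12.] th 1.46
```

A hard stop: the force rises to 27 N with no motion. Back off, lift, and travel over to the gauge with the jaws opening.

```bash
python3 -m pendant '0 -10 0 0 255;0 -18 0 0 255;-50 -18 0 0 255;-100 -18 0 0 255;-150 -18 0 0 255;-150 30 15 0 120;-150 80 25 0 0;-150 130 40 0 0;-150 180 50 0 0;-150 230 60 0 0;-150 280 75 0 0;-150 330 85 0 0'
python3 - <<'E'
from m import *
o=robot.get_obs(); t=o["tool_pos"]; print(t)
for n in("scene","top"):
    f=handle(cap(n)); print(n,len(f)); 
    if len(f): print(f.mean(0).round(1),f.min(0).round(),f.max(0).round(),"th",np.arctan2(*f.mean(0)).round(2))
E
```

```text
time: 9.65
tool_pos: [0.5278, -0.2242, 0.1563]
orientation: [0.032, -0.706, 0.032, 0.706]
wrist_force: [0.6, 0.1, -0.4]
grip_width: 0.0527
[ 0.52775642 -0.22420147  0.15631624]
scene 44
[89.  8.] [66.  3.] [114.  14.] th 1.48
top 0
```

The lever now reads parallel to the rail: handle x 66–114, seen-surface y ≈ +8. Centre over the gauge and check the finger heights when open.

```bash
python3 -m pendant '0 40 10 -0.075 0;0 59 15 -0.075 0;0 59 15 -0.075 0;0 59 15 -0.075 0'
python3 - <<'E'
from m import *
o=robot.get_obs(); t=o["tool_pos"]; print(t,o["grip_width"],rot(o["orientation"])[:2,1])
s=cap("scene"); P=cloud(s)
cv2.imwrite("pics/i.png",cv2.resize(s["img"][120:200,280:360],(600,600),interpolation=cv2.INTER_NEAREST))
m=(abs(P[...,0]-.508)<.04)&(abs(P[...,1]+.282)<.08)&(P[...,2]<.09)&(P[...,2]>.012)
q=P[m]; print(len(q),q.mean(0),np.percentile(q,[3,97],axis=0).round(3))
c=cap("top"); P=cloud(c); v,u=np.mgrid[:384,:512]
m=(u>225)&(u<258)&(v>180)&(v<242)&(P[...,2]>.045)&(P[...,2]<.058)
q=P[m]; r=cv2.minAreaRect((q[:,:2]*1000).astype(np.float32)); print("rail",len(q),q.mean(0),r)
cv2.imwrite("pics/j.png",cv2.resize(c["img"][170:260,205:275],(560,720),interpolation=cv2.INTER_CUBIC))
E
```

```text
time: 10.15
tool_pos: [0.5088, -0.2792, 0.156]
orientation: [0.006, -0.707, 0.006, 0.707]
wrist_force: [0.2, 0.3, -0.7]
grip_width: 0.0874
[ 0.5087504  -0.27924762  0.15602546] 0.08737654308612033 [-0.01718094 -0.99985236]
209 [ 0.50006625 -0.27601881  0.04662632] [[ 0.491 -0.302  0.015]
 [ 0.517 -0.259  0.075]]
rail 600 [0.54533205 0.0184744  0.05096633] ((543.9376831054688, 19.364803314208984), (79.33609008789062, 143.40721130371094), 86.62454986572266)
```

View pics/i.png

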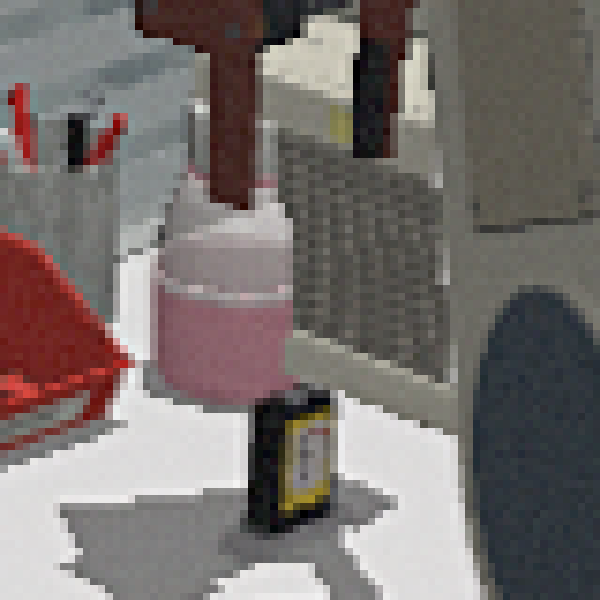

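Run:
```python
from m import *
s=cap("scene"); P=cloud(s)
for u in(308,311,313): print(u,[tuple((P[v,u]*1000).round().astype(int).tolist()) for v in range(140,150)])
for z in(.156,.17,.185): print(z,np.round(proj(s,np.array([.509,-.228,z])),1))
c=cap("top"); P=cloud(c)
q=P.reshape(-1,3)*1000; f=q[:,:2]-[547.5,17.5]; f=np.stack([f@[.9959,-.0906],f@[.0906,.9959]],1)
k=(abs(f[:,0])<60)&(abs(f[:,1])<60)&(q[:,2]>-20)
for y in range(-45,46,3):
    a=k&(abs(f[:,1]-y)<1.5); print(y,a.sum(),np.median(q[a,2]).round(1))
# intensity profile across rail in fixture frame on z=51
g=cv2.cvtColor(c["img"],cv2.COLOR_BGR2GRAY).astype(np.float32)
ys=np.arange(-40,41,1.); 
for x0,x1 in((-50,-15),(-15,15),(15,50)):
    acc=[]
    for x in np.arange(x0,x1,2.):
        w=np.array([547.5,17.5])/1000+(x*np.array([.9959,-.0906])+ys[:,None]*np.array([.0906,.9959]))/1000
        u,v=proj(c,np.c_[w,np.full(len(ys),.051)]); acc.append(cv2.remap(g,u[None].astype(np.float32),v[None].astype(np.float32),1)[0])
    print(x0,list(zip(ys[::2].astype(int).tolist(),np.mean(acc,0)[::2].astype(int).tolist())))
```

```text
308 [(519, -231, 205), (515, -226, 204), (513, -224, 202), (515, -227, 197), (520, -233, 191), (518, -230, 188), (513, -225, 187), (638, -372, 112), (641, -376, 106), (640, -375, 103)]
311 [(502, -226, 211), (503, -227, 207), (500, -224, 205), (503, -228, 200), (500, -225, 198), (507, -234, 190), (501, -226, 190), (502, -228, 186), (634, -386, 105), (634, -385, 101)]
313 [(495, -228, 212), (494, -226, 210), (498, -232, 204), (497, -230, 201), (496, -230, 198), (497, -231, 193), (495, -230, 191), (497, -232, 186), (625, -386, 108), (623, -385, 105)]
0.156 [309.1 154.7]
0.17 [309.3 150.9]
0.185 [309.5 146.7]
-45 39 13.4
-42 50 13.0
-39 43 41.1
-36 41 40.9
-33 41 41.5
-30 42 41.2
-27 42 40.2
-24 48 40.6
-21 44 51.5
-18 44 50.7
-15 41 51.1
-12 45 52.2
-9 40 51.9
-6 33 48.9
-3 41 40.0
0 43 40.2
3 40 40.5
6 44 38.8
9 56 40.8
12 40 51.5
15 43 50.6
18 43 51.5
21 41 51.7
24 44 50.7
27 26 50.1
30 28 40.3
33 45 23.7
36 45 37.5
39 38 39.1
42 27 36.1
45 43 13.7
-50 [(-40, 75), (-38, 74), (-36, 74), (-34, 75), (-32, 74), (-30, 74), (-28, 77), (-26, 88), (-24, 113), (-22, 142), (-20, 159), (-18, 16
[... 534 characters left out ...]
, 147), (-2, 148), (0, 148), (2, 148), (4, 147), (6, 143), (8, 139), (10, 142), (12, 155), (14, 161), (16, 161), (18, 161), (20, 161), (22, 160), (24, 156), (26, 149), (28, 139), (30, 139), (32, 140), (34, 139), (36, 134), (38, 127), (40, 119)]
15 [(-40, 77), (-38, 75), (-36, 75), (-34, 74), (-32, 74), (-30, 74), (-28, 76), (-26, 87), (-24, 110), (-22, 139), (-20, 158), (-18, 161), (-16, 161), (-14, 160), (-12, 160), (-10, 158), (-8, 153), (-6, 144), (-4, 142), (-2, 146), (0, 146), (2, 145), (4, 144), (6, 141), (8, 139), (10, 142), (12, 155), (14, 160), (16, 160), (18, 159), (20, 159), (22, 157), (24, 151), (26, 137), (28, 118), (30, 112), (32, 107), (34, 106), (36, 102), (38, 98), (40, 94)]
```

Open fingertips are also about 27 mm above the reported TCP. The rail is now 3 mm further toward the fence; groove centre ≈ (547.7, 19.2) mm at yaw -5.2°. Descend on the gauge and grip.

```bash
python3 -m pendant '40 2 0 0 0;80 2 0 0 0;120 2 0 0 0;140 2 0 0 0;154 2 0 0 0;154 2 0 0 0;154 2 0 0 120;154 2 0 0 170;154 2 0 0 170;154 2 0 0 170' 30; python3 -m pendant '0 0 0 0 200;0 0 0 0 200;0 0 0 0 200;0 0 0 0 200'
```

```text
time: 11.35
tool_pos: [0.5093, -0.282, 0.0031]
orientation: [-0.005, 0.708, -0.006, -0.707]
wrist_force: [-0.6, -0.4, -0.5]
grip_width: 0.059
time: 11.75
tool_pos: [0.5087, -0.2817, 0.0023]
orientation: [-0.006, 0.707, -0.006, -0.707]
wrist_force: [-0.3, -0.4, 3.0]
grip_width: 0.0403
```

Width 40.3 mm matches the body, so the gauge is gripped. Lift 125 mm and carry it over the groove, with roll back to the fixture yaw.

```bash
python3 -m pendant '-10 0 0 0 200;-30 0 0 0 200;-60 0 0 0 200;-95 0 0 0 200;-125 0 0 0 200;-125 -30 -3 0.02 200;-125 -65 -7 0.04 200;-125 -100 -11 0.06 200;-125 -135 -15 0.075 200;-125 -170 -19 0.075 200;-125 -205 -23 0.075 200;-125 -240 -27 0.075 200'
python3 - <<'E'
from h import *
o=robot.get_obs(); print(o["tool_pos"],rot(o["orientation"])[:2,1],o["grip_width"],o["wrist_force"].round(1))
E
```

```text
time: 12.95
tool_pos: [0.5391, -0.0407, 0.1272]
orientation: [0.032, -0.706, 0.032, 0.707]
wrist_force: [0.7, 0.7, -3.7]
grip_width: 0.0406
[ 0.53905884 -0.04066337  0.12724927] [-0.09122777 -0.99583005] 0.04062546701955085 [ 0.7  0.7 -3.7]
```

```bash
python3 -m pendant '0 -30 -2 0 200;0 -60 -3 0 200;0 -60 -3 0 200;0 -60 -3 0 200;20 -60 -3 0 200;35 -60 -3 0 200;35 -60 -3 0 200;35 -60 -3 0 200'
python3 - <<'E'
from m import *
o=robot.get_obs(); print(o["tool_pos"],rot(o["orientation"])[:2,1],o["grip_width"],o["wrist_force"].round(1)) 
s=cap("scene"); cv2.imwrite("pics/k.png",cv2.resize(s["img"][165:225,200:280],(800,600),interpolation=cv2.INTER_CUBIC))
# black/yellow body points -> fixture frame
P=cloud(s); q=P.reshape(-1,3)*1000; h=cv2.cvtColor(s["img"],cv2.COLOR_BGR2HSV).reshape(-1,3)
f=q[:,:2]-[547.5,17.5]; f=np.stack([f@[.9959,-.0906],f@[.0906,.9959]],1)
k=(h[:,0]>20)&(h[:,0]<35)&(h[:,1]>120)&(abs(f[:,0])<40)&(abs(f[:,1])<40)&(q[:,2]>60)
print("yellow",k.sum(),f[k].mean(0),f[k].min(0),f[k].max(0),q[k,2].min(),q[k,2].max())
E
```

```text
time: 13.75
tool_pos: [0.5478, 0.0164, 0.0922]
orientation: [0.033, -0.706, 0.033, 0.707]
wrist_force: [-0.0, 0.9, -2.4]
grip_width: 0.0404
[0.54775771 0.01641899 0.09216473] [-0.09226681 -0.99573431] 0.040424599102484554 [-0.   0.9 -2.4]
yellow 70 [-13.92840668   2.35338389] [-34.02728104 -26.61778114] [-8.14133946 35.74291846] 108.12977066330632 231.0254159954595
```

View pics/k.png

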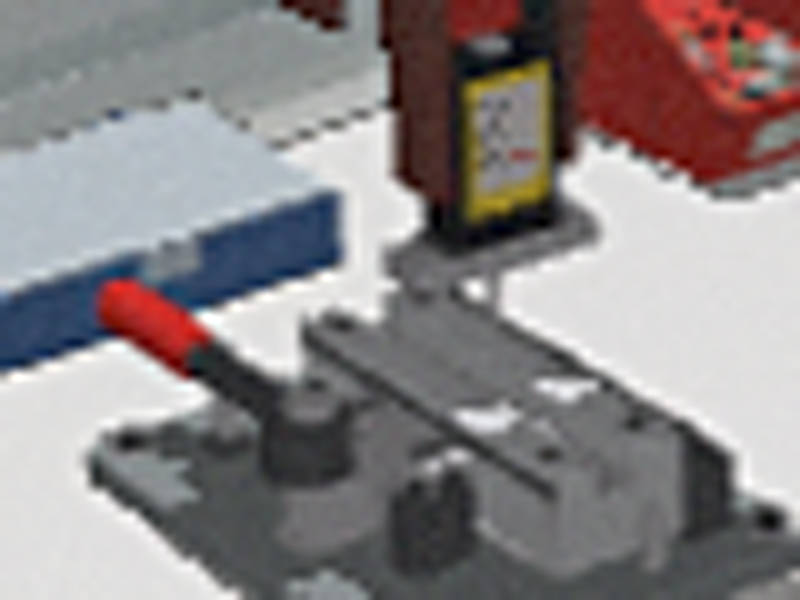

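The gauge is upright with its probe out at (490,290), just above the rail, and the lever is parallel to the rail. I'll compare gauge centre and groove centre in the camera frames before lowering.

Run:
```python
from m import *
for n in("scene","scene","top"):
    s=cap(n); P=cloud(s); q=P.reshape(-1,3)*1000; h=cv2.cvtColor(s["img"],cv2.COLOR_BGR2HSV).reshape(-1,3)
    f=q[:,:2]-[547.5,17.5]; f=np.stack([f@[.9959,-.0906],f@[.0906,.9959]],1)
    k=(h[:,0]>20)&(h[:,0]<35)&(h[:,1]>120)&(abs(f[:,0]+11)<12)&(abs(f[:,1])<24)&(q[:,2]>100)&(q[:,2]<160)
    if k.sum(): print(n,"yellow",k.sum(),f[k].mean(0).round(1),np.percentile(f[k],[4,96],axis=0).round(1),"z",q[k,2].min(),q[k,2].max())
    k=(abs(f[:,0])<12)&(abs(f[:,1])<45)&(q[:,2]>80)&(q[:,2]<103)  # foot
    if k.sum(): print(n,"foot",k.sum(),np.percentile(f[k],[2,98],axis=0).round(1),"z",np.percentile(q[k,2],[2,50,98]).round(1))
    k=(abs(f[:,0]+45)<20)&(abs(f[:,1])<60)
    pr=[(y,np.median(q[k&(abs(f[:,1]-y)<1.5),2]).round(0)) for y in range(-30,34,2) if (k&(abs(f[:,1]-y)<1.5)).sum()>2]; print(pr)
```

```text
scene yellow 54 [-11.8   1.9] [[-15.1 -16.2]
 [ -8.2  16.4]] z 109.00092083793078 159.00351052809302
scene foot 59 [[-11.9 -36.3]
 [  8.9  32.8]] z [ 86.3  97.9 102.8]
[(-30, np.float64(368.0)), (-28, np.float64(384.0)), (-26, np.float64(389.0)), (-24, np.float64(333.0)), (-22, np.float64(367.0)), (-20, np.float64(351.0)), (-18, np.float64(357.0)), (-16, np.float64(353.0)), (-14, np.float64(347.0)), (-12, np.float64(339.0)), (-10, np.float64(347.0)), (-8, np.float64(335.0)), (-6, np.float64(309.0)), (-4, np.float64(331.0)), (-2, np.float64(345.0)), (0, np.float64(345.0)), (2, np.float64(360.0)), (4, np.float64(347.0)), (6, np.float64(347.0)), (8, np.float64(341.0)), (10, np.float64(347.0)), (12, np.float64(346.0)), (14, np.float64(330.0)), (16, np.float64(340.0)), (18, np.float64(341.0)), (20, np.float64(345.0)), (22, np.float64(331.0)), (24, np.float64(291.0)), (26, np.float64(47.0)), (28, np.float64(47.0)), (30, np.float64(130.0)), (32, np.float64(210.0))]
scene yellow 60 [-11.9   0.1] [[-15.2 -16.6]
 [ -8.6  15.2]] z 109.5100665429246 159.9108556806288
scene foot 69 [[-11.6 -34.3]
[... 950 characters left out ...]
-22, np.float64(453.0)), (-20, np.float64(453.0)), (-18, np.float64(453.0)), (-16, np.float64(455.0)), (-14, np.float64(453.0)), (-12, np.float64(453.0)), (-10, np.float64(452.0)), (-8, np.float64(451.0)), (-6, np.float64(454.0)), (-4, np.float64(452.0)), (-2, np.float64(452.0)), (0, np.float64(452.0)), (2, np.float64(452.0)), (4, np.float64(450.0)), (6, np.float64(451.0)), (8, np.float64(451.0)), (10, np.float64(451.0)), (12, np.float64(449.0)), (14, np.float64(450.0)), (16, np.float64(449.0)), (18, np.float64(448.0)), (20, np.float64(448.0)), (22, np.float64(447.0)), (24, np.float64(443.0)), (26, np.float64(451.0)), (28, np.float64(453.0)), (30, np.float64(452.0)), (32, np.float64(453.0))]
```

```bash
python3 -m pendant '0 -2 0 0 200;0 -2 0 0 200'
python3 - <<'E'
from m import *
A=[]
for i in range(4):
    s=cap("scene"); q=cloud(s).reshape(-1,3)*1000; f=q[:,:2]-[547.5,17.5]; f=np.stack([f@[.9959,-.0906],f@[.0906,.9959]],1); A.append(np.c_[f,q[:,2]])
A=np.vstack(A); k=(abs(A[:,0]+35)<30)&(A[:,2]>30)&(A[:,2]<65)
print([(y,int((k&(abs(A[:,1]-y)<1)).sum()),np.median(A[k&(abs(A[:,1]-y)<1),2]).round(0)) for y in range(-34,34,2)])
k=(abs(A[:,0])<12)&(abs(A[:,1])<45)&(A[:,2]>83)&(A[:,2]<103); print("foot",np.percentile(A[k],[2,98],axis=0).round(1))
k=(A[:,0]>-14)&(A[:,0]<-6)&(abs(A[:,1])<24)&(A[:,2]>105)&(A[:,2]<150); print("front face y",np.percentile(A[k,1],[2,98]).round(1),A[k,0].mean())
print(robot.get_obs()["tool_pos"])
E
```

```text
time: 14.15
tool_pos: [0.5485, 0.0195, 0.0925]
orientation: [-0.032, 0.707, -0.032, -0.706]
wrist_force: [-0.5, 0.5, -2.5]
grip_width: 0.0409
[(-34, 1, np.float64(43.0)), (-32, 10, np.float64(43.0)), (-30, 3, np.float64(46.0)), (-28, 1, np.float64(47.0)), (-26, 2, np.float64(48.0)), (-24, 7, np.float64(50.0)), (-22, 19, np.float64(51.0)), (-20, 24, np.float64(51.0)), (-18, 21, np.float64(51.0)), (-16, 24, np.float64(52.0)), (-14, 17, np.float64(51.0)), (-12, 26, np.float64(51.0)), (-10, 33, np.float64(50.0)), (-8, 84, np.float64(45.0)), (-6, 76, np.float64(45.0)), (-4, 33, np.float64(41.0)), (-2, 13, np.float64(41.0)), (0, 2, np.float64(38.0)), (2, 1, np.float64(40.0)), (4, 0, np.float64(nan)), (6, 1, np.float64(47.0)), (8, 1, np.float64(49.0)), (10, 12, np.float64(50.0)), (12, 21, np.float64(51.0)), (14, 23, np.float64(51.0)), (16, 16, np.float64(51.0)), (18, 24, np.float64(51.0)), (20, 25, np.float64(51.0)), (22, 18, np.float64(51.0)), (24, 69, np.float64(47.0)), (26, 120, np.float64(42.0)), (28, 70, np.float64(43.0)), (30, 20, np.float64(41.0)), (32, 15, np.float64(40.0))]
foot [[-11.8 -33.2  89.5]
 [  8.   35.9 102.6]]
front face y [-23.   23.5] -11.450763524198134
[0.54820907 0.01942112 0.09216913]
  return _methods._mean(a, axis=axis, dtype=dtype,
  ret = ret.dtype.type(ret / rcount)
```

Both cameras agree: groove centre ≈ +1 to +1.7 mm, foot centre ≈ +1.3 mm. Lower to about 3 mm above contact, then go in steps.

```bash
python3 -m pendant '10 0 0 0 200;18 0 0 0 200;25 0 0 0 200;30 0 0 0 200;34 0 0 0 200;36 0 0 0 200;36 0 0 0 200;36 0 0 0 200'; python3 -m pendant '1 0 0 0 200;1.5 0 0 0 200;2 0 0 0 200;2 0 0 0 200'
```

```text
time: 15.15
tool_pos: [0.5483, 0.0193, 0.0562]
orientation: [-0.032, 0.706, -0.032, -0.706]
wrist_force: [-0.3, 1.0, -3.1]
grip_width: 0.0408
time: 15.55
tool_pos: [0.5484, 0.0193, 0.0542]
orientation: [-0.032, 0.707, -0.032, -0.706]
wrist_force: [0.9, 0.9, -2.6]
grip_width: 0.0401
```

```bash
python3 -m pendant '0.5 0 0 0 200;1 0 0 0 200;1 0 0 0 200'; python3 -m pendant '0.3 0 0 0 200;0.6 0 0 0 200;0.6 0 0 0 200'
```

```text
time: 15.85
tool_pos: [0.5484, 0.0194, 0.0533]
orientation: [-0.032, 0.707, -0.032, -0.706]
wrist_force: [0.1, 0.5, 1.2]
grip_width: 0.0403
time: 16.15
tool_pos: [0.5485, 0.0193, 0.0533]
orientation: [-0.032, 0.707, -0.032, -0.706]
wrist_force: [-2.0, -0.6, 7.5]
grip_width: 0.0405
```

Contact came at 53.3 mm, as predicted, with the force up to 7.5 N: the foot is on the rail top. Ease off, release and withdraw straight up.

```bash
python3 -m pendant '-0.5 0 0 0 200;-0.5 0 0 0 130;-0.5 0 0 0 110;-0.5 0 0 0 80;-0.5 0 0 0 60;-0.5 0 0 0 60;-0.5 0 0 0 60;-20 0 0 0 60;-50 0 0 0 60;-90 0 0 0 60;-130 0 0 0 60'; python3 -m pendant '-20 80 60 0 60;-20 120 100 0 60;-20 160 130 0 60;-20 200 130 0 60;-20 240 130 0 60;-20 240 130 0 60'
python3 - <<'E'
from m import *
o=robot.get_obs(); print(o["tool_pos"],o["grip_width"],o["wrist_force"].round(1))
A=[];Y=[]
for i in range(4):
    s=cap("scene"); q=cloud(s).reshape(-1,3)*1000; f=q[:,:2]-[547.5,17.5]; f=np.stack([f@[.9959,-.0906],f@[.0906,.9959]],1); A.append(np.c_[f,q[:,2]])
cv2.imwrite("pics/z.png",cv2.resize(s["img"][165:225,200:280],(800,600),interpolation=cv2.INTER_CUBIC))
A=np.vstack(A); k=(abs(A[:,0])<13)&(abs(A[:,1])<45)&(A[:,2]>53)&(A[:,2]<140)
for z in range(54,134,6):
    m=k&(abs(A[:,2]-z)<3); print(z,int(m.sum()),np.percentile(A[m,:2],[3,97],axis=0).round(1).tolist() if m.sum() else "")
f=handle(s); print("handle",f.mean(0),np.percentile(f,[3,97],axis=0))
c=cap("top"); q=cloud(c).reshape(-1,3)*1000; f=q[:,:2]-[547.5,17.5]; f=np.stack([f@[.9959,-.0906],f@[.0906,.9959]],1)
k=(abs(f[:,0])<25)&(abs(f[:,1])<45)&(q[:,2]>115)&(q[:,2]<135); print("top: body top",k.sum(),q[k].mean(0),cv2.minAreaRect(f[k].astype(np.float32)) if k.sum() else "")
E
```

```text
time: 17.25
tool_pos: [0.5477, 0.0193, 0.1835]
orientation: [0.032, -0.706, 0.032, 0.707]
wrist_force: [0.2, 0.3, 0.7]
grip_width: 0.0673
time: 17.85
tool_pos: [0.3956, -0.2101, 0.203]
orientation: [-0.032, 0.707, -0.033, -0.706]
wrist_force: [0.2, -0.1, 0.7]
grip_width: 0.0673
[ 0.39562105 -0.21014902  0.20299356] 0.06730464824722869 [ 0.2 -0.1  0.7]
54 65 [[-12.7, -32.5], [6.5, 35.2]]
60 161 [[-12.7, -33.9], [9.2, 35.8]]
66 82 [[-12.5, -15.7], [7.0, 24.9]]
72 67 [[-12.9, -15.2], [6.0, 21.7]]
78 59 [[-12.8, -19.3], [6.8, 22.4]]
84 54 [[-12.6, -15.7], [5.8, 21.8]]
90 58 [[-12.9, -20.3], [5.4, 22.6]]
96 61 [[-12.8, -16.0], [5.9, 21.6]]
102 57 [[-12.6, -15.5], [3.9, 22.1]]
108 59 [[-12.5, -17.0], [4.9, 20.7]]
114 54 [[-12.8, -13.0], [5.0, 21.6]]
120 81 [[-12.6, -18.0], [7.4, 20.7]]
126 140 [[-12.1, -16.9], [6.2, 19.6]]
132 0 
handle [88.12235829  8.09672345] [[ 66.11037562   2.45112488]
 [110.24337803  12.06741694]]
top: body top 122 [547.16185582  17.83766891 124.96213406] ((0.07000541687011719, 0.6497859954833984), (39.9224967956543, 23.183555603027344), 86.10697174072266)
```

View pics/z.png

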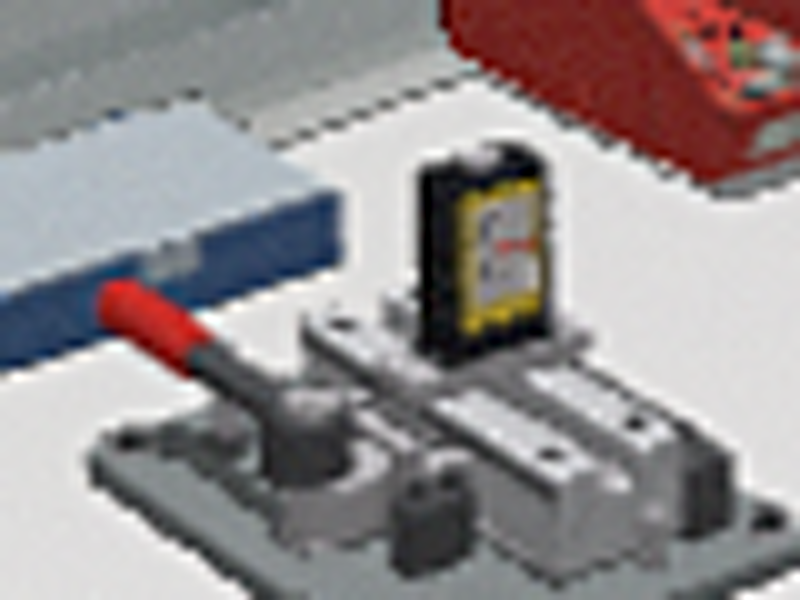

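The gauge stands upright and flat across the groove at (485,250). Its body top is at 125 mm, which is 51 + 74 as it should be, and the red reading has moved up the scale. The arm is well clear, so I'm handing in.

```bash
python3 -c "
from plant import robot
print(robot.job_done())"
```

```text
the job is handed in; nothing more can be done
None
```

The lever is locked and the gauge is standing upright across the groove. I handed the job in at about 18 s of robot time; no verdict was reported.

- **Lever and rail:** I pushed the lever until it hit its stop: the force rose to 27 N with no further motion. The last image shows it parallel to the rail. The camera saw the rail move about 3 mm towards the fence.
- **Gauge:** The foot met the rail top at the predicted height, with a peak of about 7.5 N on the wrist. After release the body top measured 125 mm above the desk, against 125 mm expected. The body looked vertical, centred within about 1 mm of the groove and about square to it. I could not measure the probe directly. That it sits on the groove floor is inferred from the centring, the flat foot and the red mark on the scale having moved.
- **Bystanders:** The arm stayed clear of the tape, bottle and box, but I did not measure their positions again at the end.

**What went wrong or disagreed:**
- **First push missed:** The lever did not move, because the fingertips are really about 27–29 mm higher than the reported tool position. I measured that offset with the camera, and the second push worked.
- **Position estimates:** The two cameras and the robot's own position differed by 1–2 mm, which is within the play of the groove.

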